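Pry a plaster block off its casting board with a wedge

TASK

First lift the steel saddle clamp off the plaster block by its wooden grip, hang it astride the raised timber bar with a leg down each side, and let go. Then take the wooden wedge by its upright grip, set it flat on the casting board and push its thin end into the notch under the block until that end has just lifted, about half a centimetre and less than one, the far end staying down. Finish still gripping the wedge there, flat on the board, the gripper clear of the block; leave the batten, jar and cup alone and keep the block in its place.

Things in the scene. Friction and masses are not known exactly. Their poses are not given: they have to be found in the camera images.
- board: Fixed plywood casting board, 320 x 140 mm, 15 mm thick; origin at the centre of its underside, z up. +x is the way the wedge is pushed: the -x half is a bare apron, the plaster block lies on the +x half, its far end near a wooden stop (top 33 mm above the table) at the board's +x end, between two low cheeks (tops 25 mm above the table).
- cast_front (a point): Middle of the lower edge of the plaster block's free end, facing the apron. Loose white block with pale blue foot, 0.4 to 0.8 kg, 140 mm long (+x, from here to the stop, up to 4 mm short of it), 80 wide (y), 45 high. Under this end opens a flat-roofed notch 46 mm wide (centred), 8 mm high above the board, 90 mm deep along +x. Lifted here, it tips about its far lower edge.
- saddle_grip (a point): Grip point of the loose clamp (0.35 kg), 31 mm above its strap's underside. Inverted U of 5 mm steel strap, 36 mm wide (x), 98 mm long (y); legs reach 32 mm below the strap's underside, 88 mm apart inside. Wooden grip on top: 22 mm thick (x), 50 long (y), from 26 mm below to 20 mm above this point. It starts astride the block's middle, strap on its top, x along the block's x.
- rail_top (a point): Middle of the top face of a fixed horizontal timber bar, 130 mm above the table. The bar is 240 mm long (its x), 36 mm wide (y), 24 mm high, on a post under each end (posts begin 94 mm from the middle). Hung on it, the clamp's x lies along the bar's x.
- wedge_grip (a point): Centre of the upright grip of the loose wooden wedge (0.09 kg), 28 mm above its underside. Grip 40 mm long (x), 30 thick (y), 56 high. The taper runs from it along +x, 30 mm wide: 22 mm high at the grip (20 mm ahead of this point), sloping evenly to 3 mm at the thin end (115 mm ahead). It lies flat on the table; it and the batten may have swapped places.
- wedge_tip (a point): Middle of the lower edge of the wedge's thin end, at its underside; 115 mm along the wedge's +x from the grip's centre.
- batten: Bystander: plain loose wooden batten 110 x 30 x 22 mm, origin at the centre of its underside. Leave alone.
- jar: Bystander: pigment jar with a black lid, 62 mm across, 85 mm high, origin at the centre of its underside. Leave alone.
- cup: Bystander: small white cup, 60 mm across, 55 mm high, origin at the centre of its underside. Leave alone.
Things that resemble listed ones, but are neither listed nor needed, are in the scene too. What is shaped like the part that bears cast_front but black is not meant. What is shaped like the part that bears wedge_grip but pink or turquoise is not meant.

How it is judged:
On the way, in this order (a step that is already met when the one before it is completed fails the run):
1. the saddle clamp hangs astride the bar, let go (contact force between saddle and rail above 1 N and contact force between each of the arm, the fingers and saddle below 0.1 N and z of saddle_grip in the frame of rail_top between 0.024 and 0.038 m and y of saddle_grip in the frame of rail_top between -0.027 and 0.027 m and angle between saddle_grip's own z axis and vertical below 0.15 rad), for 0.2 s.
2. the wedge, on the board, has its thin end at least 12 mm inside the notch (x of wedge_tip in the frame of cast_front above 0.012 m and y of wedge_tip in the frame of cast_front between -0.02 and 0.02 m and z of wedge_tip in the frame of board between 0.012 and 0.019 m), for 0.1 s.
At the end, for the whole second after the job is handed in: Clamp rests astride the bar (within 27 mm of its middle line, tilt < 0.15 rad), released. Wedge in the notch, underside within 4 mm of the board, tilt < 0.1 rad, gripped and bearing on the block, whose front edge is 3 to 10 mm up, far end on the board, nothing else touching it; all still (all of step 1 and all of step 2 and linear speed of saddle below 0.02 m/s and z of cast_front in the frame of board between 0.018 and 0.025 m and contact force between wedge and cast above 0.5 N and contact force between the fingers and wedge above 1 N and contact force between cast and board above 0.3 N and contact force between each of the fingers, the arm, batten and cast below 0.1 N and angle between wedge_grip's own z axis and vertical below 0.1 rad and linear speed of cast below 0.01 m/s); the arm keeps its last pose, push and grip.
It fails at once if the front end of the block is raised more than 20 mm off the board (z of cast_front in the frame of board above 0.035 m).
It fails at once if the block is shifted more than 30 mm (distance of cast_front from where it was at the start of the episode above 0.03 m).
It fails at once if the plain batten is moved more than 30 mm (distance of batten from where it was at the start of the episode above 0.03 m).
It fails at once if the jar is moved more than 30 mm (distance of jar from where it was at the start of the episode above 0.03 m).
It fails at once if the cup is moved more than 30 mm (distance of cup from where it was at the start of the episode above 0.03 m).
It also fails if it takes over 61 s, if anything falls off the work surface, if the arm or the gripper's body presses on something with over 40 N, if the wrist force passes 120 N, or if a joint passes its speed limit or range.

ROBOT

A 6-joint arm with a two-finger parallel gripper is mounted at the origin on the work surface. World frame = base frame: x ahead of the robot, y to its left, z up, the work surface at z = 0. Lengths are in m, angles in rad, forces in N, time in s.
With the tool pointing down it reaches from about 0.275 to 0.825 m from the base axis. Payload 4.9 kg.
Tool frame: the origin (TCP) lies on the centre line of the jaws, within the pads' length; the fingertips stand 25 mm ahead of it and the grasp point (between the pads) lies 6 mm ahead of it; z points along the fingers, y is the line along which they close (so a half turn about z gives the same grasp; the last joint's range is limited). The gripper opens to 85 mm and grips with 20 to 120 N. Pads are 22 mm wide; open, the fingers measure 114 mm over their backs; the gripper's body (76 mm by 85 mm) begins 54 mm behind the grasp point. The pads swing forward as they close: fully open they stand 13 mm farther back than shut.
Start: joints at [1.062, 0.326, -0.193, 1.052, 0, 1.437], TCP at [0.201, 0.512, 0.231] pointing down, gripper open.
Joint ranges: [-2.65, 2.65], [-0.97, 1.79], [-1.3, 1.35], [-1.93, 2.1], [-1.47, 1.37], [-3.14, 3.14]. Speed limits (rad/s): [2.57, 2.57, 3.14, 3.14, 3.14, 3.14].

INTERFACE

Orientations are given as a rotation vector (axis times angle).
In Python, from bench import arm, imaging, sign_off gives the robot as it stands.
- The arm moves only by the shell command python3 -m crank 'ROWS'. ROWS is JSON, a list of rows, each a list of 5 numbers: the opening, from -1 (shut) to 1 (fully open), so that 0 is half open, then the shift along the tool's x, y, z in mm, then the turn about the tool's z in degrees. A call has 1 to 10 rows; each row shifts and turns the commanded pose from where the row before left it, along the tool's axes as they then stand; what a row does not reach is not made up. A row lasts 1/10 s, in which the tool goes at most 50 mm and 8.59 degrees, less where a joint would pass 70% of its speed; a pose out of reach is approached as far as the arm can. A call with a gripper value outside its range is refused whole. The fingers move at their own pace and stop on an object; the grip force is fixed at half the most. Time passes only in rows, so rows that do not move let the fingers close. It gives the time, the measured TCP pose, the force, the opening and the grip force at its end, in the units of the state.
- arm.state(): the state, without advancing time (a new reading comes with each control period).
- imaging.snapshot(name): name is "side" or "top"; returns the picture (420x560x3 uint8, blue, green, red); there is no depth.
- imaging.camera_info(name): a dict with "intrinsics" (3x3 intrinsics, pixels), "pose" (4x4, takes a point from camera to world coordinates). Camera axes: x right, y down, z forward; pixel columns grow to the right and rows downward; lengths in m; the calibration is good to about 2 mm. A picture is of the moment at which its call begins. camera_info takes no time and is no camera call.
- sign_off(): hands the job in; it is judged then, once.
The state is a dict: "clock": time; "joint_positions": joint angles; "joint_vel": joint speeds; "effort": joint torques, N m; "eef_pos": TCP position; "eef_rot": TCP orientation; "ft_force": force on the tool from outside, world axes, zero at the start; "moment": the same for the moment, N m; "opening": opening from 0.0 (shut) to 1.0 (fully open); "finger_force": force on a finger pad.
Only numpy, scipy, OpenCV 4.12 (cv2) and the standard library are available. Lean on these libraries where they do the work, as an engineer would, in place of code of your own. Each camera call takes 0.05 s, during which the arm holds its last target. There are 200 camera calls.

## Working session

There is one attempt and no reset: what is moved stays moved. The work goes in short steps, Python scripts to look and compute and a shell command to move; the robot and the scene stay as the last step left them, time stands still between calls to the robot, and variables do not carry over. Pictures are saved under pics/ and viewed, at most 10 in all, crops included, and the job is handed in when it is done.

```bash
mkdir -p pics; ls
python3 - <<'E'
from bench import arm, imaging
import cv2
for n in ("side","top"):
    im=imaging.snapshot(n); cv2.imwrite(f"pics/{n}0.png",im)
    c=imaging.camera_info(n); print(n,c)
s=arm.state(); print(s)
E
```

```text
pics
side {'intrinsics': array([[400.04499057,   0.        , 275.06609184],
       [  0.        , 400.04499057, 207.58126286],
       [  0.        ,   0.        ,   1.        ]]), 'pose': array([[ 0.93600851, -0.17862456,  0.30328424,  0.24140759],
       [-0.35180501, -0.50174311,  0.79024496, -0.7895214 ],
       [ 0.01101362, -0.84637292, -0.53247683,  0.60097529],
       [ 0.        ,  0.        ,  0.        ,  1.        ]])}
top {'intrinsics': array([[424.92548121,   0.        , 279.56828421],
       [  0.        , 424.92548121, 215.35445538],
       [  0.        ,   0.        ,   1.        ]]), 'pose': array([[ 0.02593974, -0.98824942,  0.15063271,  0.38375378],
       [-0.99911626, -0.03061478, -0.02880005, -0.01880136],
       [ 0.03307322, -0.14975252, -0.9881702 ,  1.14108761],
       [ 0.        ,  0.        ,  0.        ,  1.        ]])}
{'clock': 0.1, 'joint_positions': array([ 1.06181439e+00,  3.26879929e-01, -1.93502933e-01,  1.05200241e+00,
       -3.85197707e-06,  1.43658561e+00]), 'joint_vel': array([ 3.10397733e-05, -1.15745362e-03,  4.13223096e-03, -3.79412786e-04,
        7.80035583e-04,  1.22808029e-04]), 'effort': array([ 1.17655629e-03, -4.44238615e+01,  2.63037926e+01,  7.88562465e-03,
       -8.36573349e-05, -3.15162914e-06]), 'eef_pos': array([0.20106658, 0.51135709, 0.23066738]), 'eef_rot': array([-5.85157098e-01, -3.08610718e+00,  2.36947939e-03]), 'ft_force': array([-0.49152089,  0.19066913,  0.0439826 ]), 'moment': array([ 0.00684197,  0.04193967, -0.03429348]), 'finger_force': 0.0, 'opening': 0.9974062993187683}
```

View pics/top0.png

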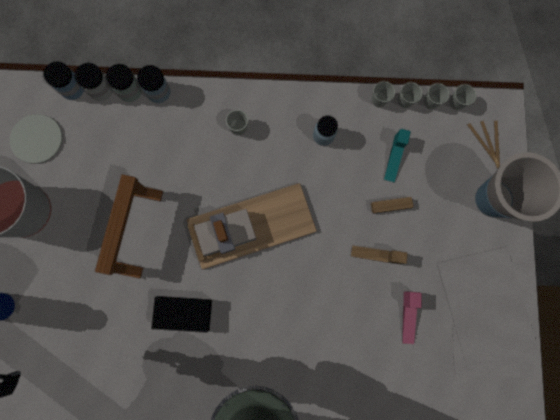

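View pics/side0.png

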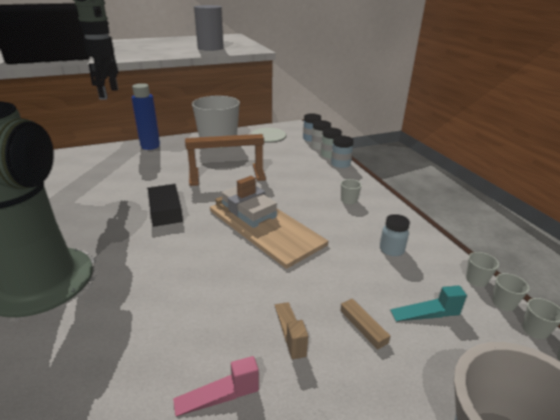

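The top view shows the rail at about (117,225) and the board at (250,225), with the block and clamp at (222,232) and the apron to the right. The real wedge is at (380,254), its grip at (398,257) and its thin end pointing left. The batten is at (392,205). The side view agrees. Next I'll get masks and rectangles, plus an enlarged crop.

```bash
cat > h.py <<'E'
import numpy as np, cv2
from bench import arm, imaging
from scipy.spatial.transform import Rotation as R
def ray(n,uv):
    c=imaging.camera_info(n); K,P=c["intrinsics"],c["pose"]
    d=P[:3,:3]@np.linalg.solve(K,[uv[0],uv[1],1.]); return P[:3,3],d
def onz(n,uv,z):
    o,d=ray(n,uv); return o+d*(z-o[2])/d[2]
def proj(n,p):
    c=imaging.camera_info(n); P=np.linalg.inv(c["pose"]); q=c["intrinsics"]@(P[:3,:3]@np.asarray(p)+P[:3,3]); return q[:2]/q[2]
def tri(a,b):   # a top pixel, b side pixel
    (o,d),(p,e)=ray("top",a),ray("side",b); d/=np.linalg.norm(d); e/=np.linalg.norm(e)
    A=np.stack([d,-e],1); t=np.linalg.lstsq(A,p-o,rcond=None)[0]
    x,y=o+d*t[0],p+e*t[1]; return (x+y)/2,np.linalg.norm(x-y)
E
python3 - <<'E'
from h import *
for n in ("top","side"):
    im=cv2.imread(f"pics/{n}0.png"); hsv=cv2.cvtColor(im,cv2.COLOR_BGR2HSV)
    m=cv2.inRange(hsv,(4,70,40),(25,255,255))
    cs,_=cv2.findContours(m,cv2.RETR_EXTERNAL,cv2.CHAIN_APPROX_NONE)
    for c in cs:
        if cv2.contourArea(c)>60:
            r=cv2.minAreaRect(c); print(n,cv2.contourArea(c),np.round(cv2.boxPoints(r),1).tolist())
t=cv2.imread("pics/top0.png")[170:290,90:320]; s=cv2.imread("pics/side0.png")[120:270,175:335]
t=cv2.resize(t,None,fx=3.4,fy=3.4,interpolation=cv2.INTER_CUBIC)
cv2.imwrite("pics/c_top.png",cv2.convertScaleAbs(t,alpha=1.6))
s=cv2.resize(s,None,fx=4,fy=4,interpolation=cv2.INTER_CUBIC)
cv2.imwrite("pics/c_side.png",cv2.convertScaleAbs(s,alpha=1.4))
E
```

```text
top 549.5 [[350.5, 257.1000061035156], [351.8999938964844, 245.5], [407.20001220703125, 252.10000610351562], [405.79998779296875, 263.70001220703125]]
top 400.0 [[370.6000061035156, 202.10000610351562], [411.29998779296875, 196.1999969482422], [412.8999938964844, 207.3000030517578], [372.20001220703125, 213.10000610351562]]
top 115.0 [[-1.2000000476837158, 213.8000030517578], [2.200000047683716, 186.1999969482422], [24.299999237060547, 188.89999389648438], [20.799999237060547, 216.60000610351562]]
top 6036.5 [[185.10000610351562, 218.89999389648438], [300.29998779296875, 182.10000610351562], [316.3999938964844, 232.3000030517578], [201.1999969482422, 269.1000061035156]]
top 2064.5 [[94.19999694824219, 271.0], [119.5999984741211, 173.0], [164.39999389648438, 184.6999969482422], [139.0, 282.6000061035156]]
top 278.5 [[467.8999938964844, 122.9000015258789], [496.70001220703125, 120.9000015258789], [500.0, 166.89999389648438], [471.1000061035156, 168.89999389648438]]
top 71.5 [[423.79998779296875, 84.19999694824219], [424.0, 78.69999694824219], [467.1000061035156, 80.30000305175781], [46
[... 242 characters left out ...]
7.5], [379.5, 349.5]]
side 2765.5 [[205.10000610351562, 216.1999969482422], [229.0, 178.5], [327.8999938964844, 241.0], [304.1000061035156, 278.70001220703125]]
side 262.0 [[352.0, 159.3000030517578], [353.8999938964844, 156.89999389648438], [470.79998779296875, 251.0], [468.79998779296875, 253.5]]
side 1455.5 [[184.8000030517578, 136.39999389648438], [262.79998779296875, 133.8000030517578], [264.79998779296875, 196.3000030517578], [186.8000030517578, 198.8000030517578]]
side 13421.0 [[-1.5, 79.30000305175781], [270.8999938964844, 60.20000076293945], [276.0, 132.60000610351562], [3.5999999046325684, 151.6999969482422]]
side 26132.0 [[402.0, 0.0], [559.0, 0.0], [559.0, 221.0], [402.0, 221.0]]
```

View pics/c_top.png

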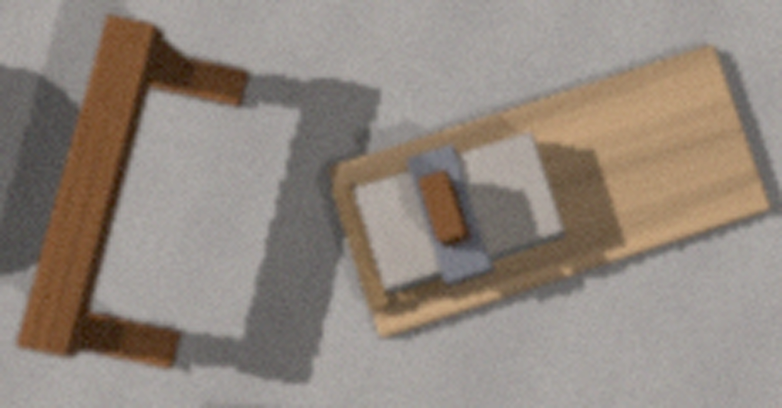

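View pics/c_side.png

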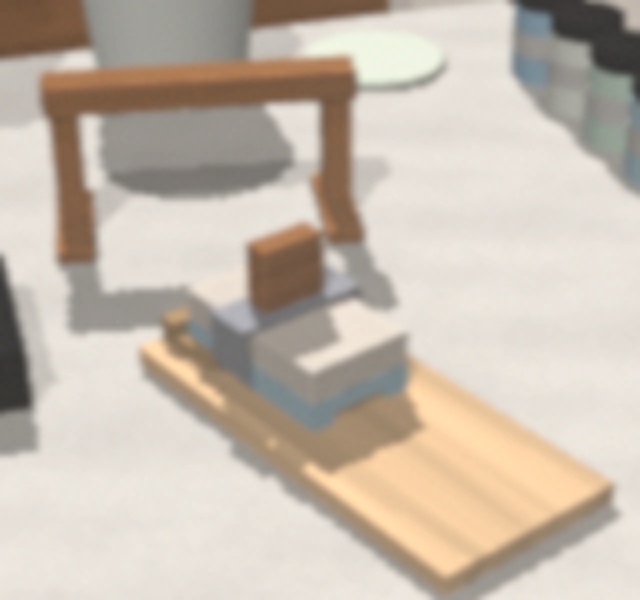

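Run:
```python
from h import *
np.set_printoptions(precision=4,suppress=True)
C=lambda u,v:(90+u/3.4,170+v/3.4)
S=lambda u,v:(175+u/4,120+v/4)
T=lambda u,v,z:onz("top",C(u,v),z)[:2]
ang=lambda d:np.degrees(np.arctan2(d[1],d[0]))
a,b=T(107,15,.13),T(18,345,.13); print("bar L",a,b,np.linalg.norm(a-b),ang(a-b))
print("bar w",T(155,25,.13),T(70,355,.13))
print("bar side tri", tri(C(107,15),S(350,60)), tri(C(18,345),S(42,75)))
print("grip top",T(443,207,.111))
p,q=T(531,132,.06),T(562,236,.06); print("block front",p,q,(p+q)/2,np.linalg.norm(p-q),ang(p-q)+90)
bc=[T(*x,.015) for x in((333,165),(713,45),(770,208),(381,337))]
print("board",np.mean(bc,0),ang(bc[0]-bc[1]),ang(bc[3]-bc[2]),np.linalg.norm(bc[0]-bc[1]),np.linalg.norm(bc[1]-bc[2]))
# wedge mask: width profile along axis
im=cv2.imread("pics/top0.png"); hsv=cv2.cvtColor(im,cv2.COLOR_BGR2HSV)
m=cv2.inRange(hsv,(4,70,40),(25,255,255))[235:275,340:420]
for u in range(8,72,4):
    v=np.nonzero(m[:,u])[0]; 
    if len(v): print(u+340,v.min()+235,v.max()+235,end=" | ")
big=cv2.resize(im[225:285,335:425],None,fx=6,fy=6,interpolation=cv2.INTER_CUBIC)
s=cv2.imread("pics/side0.png")[285:370,255:335]
s=cv2.resize(s,None,fx=3,fy=3,interpolation=cv2.INTER_CUBIC)
o=np.zeros((360,540+240,3),np.uint8); o[:,:540]=big; o[:255,540:]=s
cv2.imwrite("pics/wedge.png",cv2.convertScaleAbs(o,alpha=1.6))
s=arm.state(); print(R.from_rotvec(s["eef_rot"]).as_matrix())
```

```text
bar L [0.626  0.3359] [0.3925 0.3772] 0.23706350959352293 -10.053496435819826
bar w [0.6198 0.3016] [0.3867 0.3415]
bar side tri (array([0.6283, 0.3388, 0.1214]), np.float64(0.000679349327022622)) (array([0.3931, 0.3792, 0.1248]), np.float64(0.001088562188294032))
grip top [0.4982 0.0941]
block front [0.5629 0.0361] [0.4847 0.0099] [0.5238 0.023 ] 0.08247926868527007 108.4845092626174
board [0.5268 0.021 ] 109.71198649289268 109.99267056531627 0.3143421016211683 0.13805025701439466
352 247 255 | 356 246 256 | 360 247 257 | 364 247 257 | 368 248 258 | 372 249 259 | 376 249 259 | 380 250 260 | 384 250 261 | 388 251 261 | 392 251 262 | 396 251 262 | 400 252 263 | 404 253 263 | [[-0.9306  0.3661 -0.0008]
 [ 0.3661  0.9306 -0.0014]
 [ 0.0002 -0.0016 -1.    ]]
```

View pics/wedge.png

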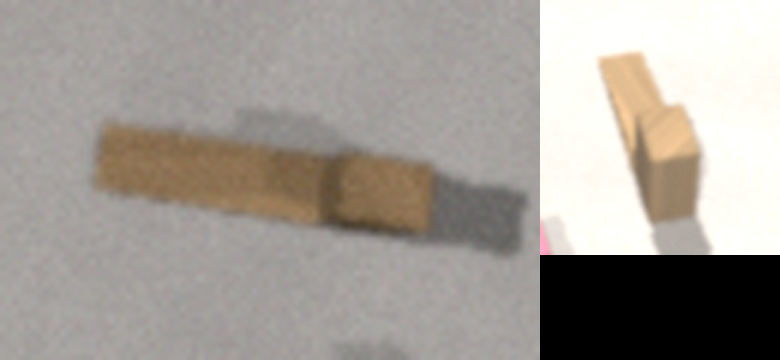

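The wedge crop shows the grip's top face centred at about (386,194) in the crop and the thin end's middle at about (98,157). The other estimates agree with each other: clamp at (0.499,0.093), rail at (0.506,0.339) with a yaw of -10°, and board yaw of about 109.8°. I'll move above the clamp.

```bash
python3 -m crank '[[1,-40,-26,0,0],[1,-40,-26,0,0],[1,-40,-26,0,0],[1,-40,-26,0,0],[1,-40,-26,0,0],[1,-40,-26,0,0],[1,-40,-26,0,0],[1,-40,-26,0,0],[1,-40,-26,0,0],[1,-40,-26,0,0]]'
python3 -m crank '[[1,-30,-20,0,0],[1,0,0,0,-8.2],[1,0,0,0,-8.2],[1,0,0,0,-8.2],[1,0,0,0,-8.2],[1,0,0,0,-8.2],[1,0,0,0,0],[1,0,0,0,0]]'
python3 - <<'E'
from h import *
np.set_printoptions(precision=4,suppress=True)
s=arm.state(); print(s["eef_pos"],R.from_rotvec(s["eef_rot"]).as_matrix(),s["joint_positions"])
for n in("top","side"): cv2.imwrite(f"pics/{n}1.png",imaging.snapshot(n))
# wedge
W=lambda u,v,z:onz("top",(335+u/6,225+v/6),z)[:2]
g=W(386,194,.056); t=W(98,157,.003); print("wedge",g,t,np.linalg.norm(g-t),np.degrees(np.arctan2(*(t-g)[::-1])))
g4=[W(*p,.056) for p in((342,158),(432,163),(432,230),(338,224))]; print(g4)
E
```

```text
clock: 1.1
eef_pos: [0.479, 0.1216, 0.2312]
eef_rot: [-0.586, -3.086, -0.0]
ft_force: [0.1, 0.5, -0.1]
opening: 0.998
finger_force: 0.0
clock: 1.9
eef_pos: [0.4988, 0.0938, 0.2311]
eef_rot: [0.528, -3.096, -0.0]
ft_force: [-0.1, -0.6, 0.8]
opening: 1.0
finger_force: 0.0
[0.4988 0.0938 0.2311] [[-0.9435 -0.3315 -0.0006]
 [-0.3315  0.9435 -0.    ]
 [ 0.0006  0.0002 -1.    ]] [ 0.0405  0.2485 -0.3009  1.022  -0.     -0.2974]
wedge [ 0.4496 -0.3611] [ 0.4658 -0.2477] 0.11456392847997418 81.89170965401647
[array([ 0.4645, -0.3423]), array([ 0.4634, -0.3812]), array([ 0.4348, -0.3807]), array([ 0.4363, -0.3402])]
```

```bash
python3 -m crank '[[1,0,0,40,0],[1,0,0,30,0],[1,0,0,20,0],[1,0,0,0,0]]'
python3 - <<'E'
from h import *
T=imaging.snapshot("top"); S=imaging.snapshot("side"); print(arm.state()["eef_pos"])
a=cv2.resize(T[160:280,170:290],(480,480)); b=cv2.resize(S[100:260,190:290],(300,480))
cv2.imwrite("pics/chk2.png",cv2.convertScaleAbs(np.hstack([a,b]),alpha=1.6))
E
```

```text
clock: 2.4
eef_pos: [0.4966, 0.0938, 0.1387]
eef_rot: [0.53, -3.091, -0.001]
ft_force: [0.8, -0.4, 0.8]
opening: 1.001
finger_force: 0.0
[0.49903529 0.09386934 0.14167157]
```

View pics/chk2.png

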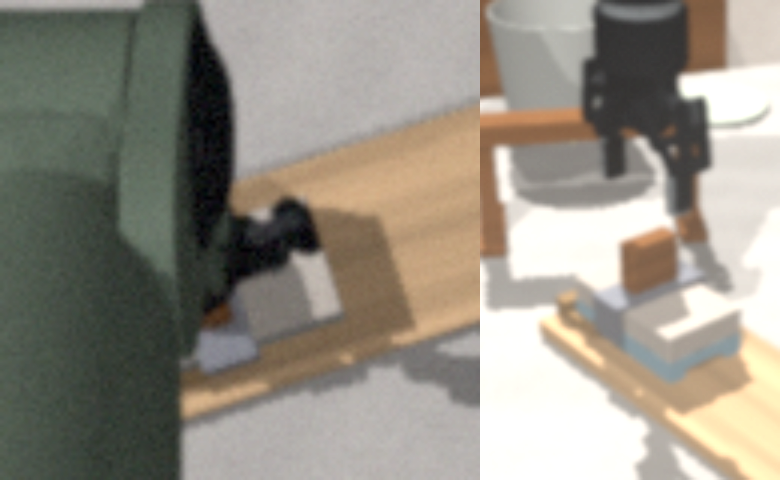

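The side view shows the open fingers (at about (610,160) and (685,200) in the composite) straddling the line of the grip at (650,260). I'll descend and grip.

```bash
python3 -m crank '[[1,0,0,20,0],[1,0,0,14,0],[1,0,0,7,0],[1,0,0,0,0],[-1,0,0,0,0],[-1,0,0,0,0],[-1,0,0,0,0],[-1,0,0,0,0],[-1,0,0,0,0],[-1,0,0,0,0]]'
python3 -m crank '[[-1,0,0,0,0],[-1,0,0,0,0],[-1,0,0,-10,0],[-1,0,0,-15,0],[-1,0,0,-15,0],[-1,0,0,0,0]]'
python3 - <<'E'
from h import *
T=imaging.snapshot("top"); S=imaging.snapshot("side"); cv2.imwrite("pics/t3.png",T); cv2.imwrite("pics/s3.png",S)
s=arm.state();print(s["eef_pos"],s["opening"],s["finger_force"])
E
```

```text
clock: 3.5
eef_pos: [0.4991, 0.0945, 0.101]
eef_rot: [-0.533, 3.095, 0.002]
ft_force: [-2.3, 3.1, 6.9]
opening: 0.237
finger_force: 58.6
clock: 4.1
eef_pos: [0.5002, 0.0936, 0.1421]
eef_rot: [-0.532, 3.093, -0.002]
ft_force: [0.6, -0.7, -3.1]
opening: 0.233
finger_force: 59.2
[0.49890076 0.09367012 0.14023725] 0.23596188506932672 59.19505217112601
```

The clamp is gripped and lifted: the force reads -3.1 N and the opening fits a 22 mm grip. I'll raise it, turn it and carry it over the rail.

```bash
python3 -m crank '[[-1,0,0,-28,0],[-1,0,0,-30,0],[-1,0,0,-27,0],[-1,0,0,0,-7.5],[-1,0,0,0,-7.5],[-1,0,0,0,-7.5],[-1,0,0,0,-7.5],[-1,0,0,0,-7.5],[-1,0,0,0,-7.5],[-1,0,0,0,-7.5]]'
python3 -m crank '[[-1,0,0,0,-8],[-1,-20,3,0,0],[-1,-40,6,0,0],[-1,-40,6,0,0],[-1,-40,6,0,0],[-1,-40,6,0,0],[-1,-40,6,0,0],[-1,-23,3,0,0],[-1,0,0,0,0],[-1,0,0,0,0]]'
python3 - <<'E'
from h import *
T=imaging.snapshot("top"); S=imaging.snapshot("side")
s=arm.state();print(s["eef_pos"],s["joint_positions"],R.from_rotvec(s["eef_rot"]).as_matrix()[:,1])
a=cv2.resize(T[140:320,60:240],(480,480)); b=cv2.resize(S[70:230,170:275],(315,480))
cv2.imwrite("pics/chk4.png",cv2.convertScaleAbs(np.hstack([a,b]),alpha=1.5))
E
```

```text
clock: 5.2
eef_pos: [0.4981, 0.0937, 0.224]
eef_rot: [1.853, -2.535, -0.002]
ft_force: [0.4, -0.2, -2.9]
opening: 0.231
finger_force: 59.4
clock: 6.2
eef_pos: [0.5048, 0.3392, 0.2237]
eef_rot: [2.019, -2.403, 0.0]
ft_force: [0.5, -0.9, -3.1]
opening: 0.233
finger_force: 59.5
[0.50519569 0.3382665  0.22443677] [ 4.68927259e-01  4.40154181e-01 -3.96275266e-02  1.09311116e+00
 -5.30613580e-04 -9.26895008e-01] [-0.98473004  0.17408301  0.00135819]
```

View pics/chk4.png

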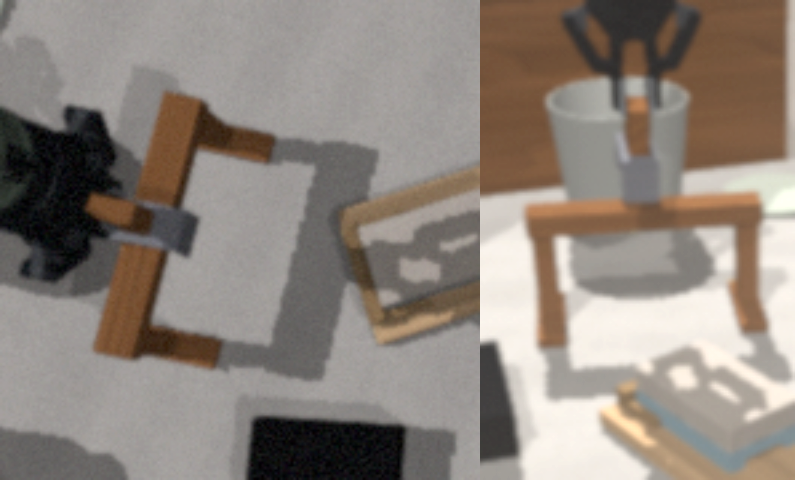

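The strap sits astride the bar in both views, at (150,220) in the top composite and (640,180) in the side. I'll lower it, release and retreat.

```bash
python3 -m crank '[[-1,0,0,15,0],[-1,0,0,20,0],[-1,0,0,12,0],[-1,0,0,5,0],[-1,0,0,2,0],[-1,0,0,0,0],[-1,0,0,0,0]]'
python3 -m crank '[[0,0,0,0,0],[1,0,0,0,0],[1,0,0,0,0],[1,0,0,0,0],[1,0,0,0,0],[1,0,0,0,0],[1,0,0,-15,0],[1,0,0,-30,0],[1,0,0,-40,0],[1,0,0,0,0]]'
python3 - <<'E'
from h import *
T=imaging.snapshot("top"); S=imaging.snapshot("side")
s=arm.state();print(s["eef_pos"],s["ft_force"])
a=cv2.resize(T[140:320,60:240],(480,480)); b=cv2.resize(S[70:230,170:275],(315,480))
cv2.imwrite("pics/chk5.png",cv2.convertScaleAbs(np.hstack([a,b]),alpha=1.5))
E
```

```text
clock: 7.0
eef_pos: [0.5062, 0.3396, 0.1722]
eef_rot: [-2.019, 2.405, -0.001]
ft_force: [-0.6, 0.8, -2.9]
opening: 0.232
finger_force: 59.5
clock: 8.0
eef_pos: [0.5083, 0.3408, 0.2622]
eef_rot: [-2.014, 2.399, -0.003]
ft_force: [0.8, 0.7, 0.0]
opening: 0.995
finger_force: 0.0
[0.50626243 0.33974262 0.25743327] [ 0.2369034  0.0291343 -0.9966269]
```

View pics/chk5.png

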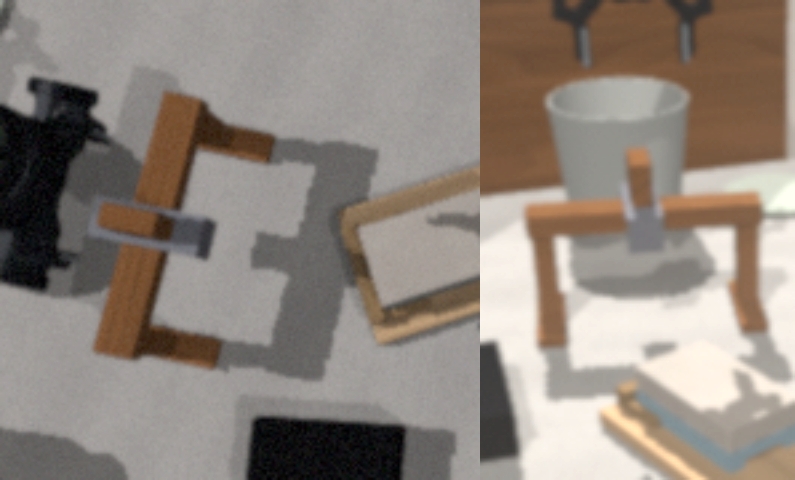

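The clamp hangs level and released, with the strap at about (150,225) in the top composite and the legs on both sides. Now I'll go to the wedge.

```bash
python3 -m crank '[[1,40,-4,0,0],[1,40,-4,0,0],[1,40,-4,0,0],[1,40,-4,0,0],[1,40,-4,0,0],[1,40,-4,0,0],[1,40,-4,0,0],[1,40,-4,0,0],[1,40,-4,0,0],[1,40,-4,0,0]]'
python3 -m crank '[[1,40,-4,0,0],[1,40,-4,0,0],[1,40,-4,0,0],[1,40,-4,0,0],[1,40,-4,0,0],[1,40,-4,0,0],[1,40,-4,0,-2],[1,0,0,0,0],[1,0,0,0,0]]'
python3 - <<'E'
from h import *
np.set_printoptions(precision=4,suppress=True)
s=arm.state();M=R.from_rotvec(s["eef_rot"]).as_matrix()
print(s["eef_pos"],s["joint_positions"],np.degrees(np.arctan2(M[1,1],M[0,1])))
print("tool shift mm",1e3*M.T@(np.array([.4496,-.361,.12])-s["eef_pos"]))
E
```

```text
clock: 9.1
eef_pos: [0.4744, -0.0628, 0.255]
eef_rot: [2.019, -2.405, -0.003]
ft_force: [0.6, 0.1, 0.1]
opening: 1.004
finger_force: 0.0
clock: 10.0
eef_pos: [0.4538, -0.3421, 0.2545]
eef_rot: [-2.059, 2.373, 0.005]
ft_force: [-0.5, 0.5, -0.3]
opening: 1.002
finger_force: 0.0
[ 0.4538 -0.3421  0.2545] [-0.776   0.3492 -0.0992  1.1257  0.0004 -2.2056] 171.91052727222518
tool shift mm [ 19.6507   1.1844 134.5025]
```

```bash
python3 -m crank '[[1,20,1,30,0],[1,0,0,40,0],[1,0,0,40,0],[1,0,0,24,0],[1,0,0,0,0],[1,0,0,0,0]]'
python3 - <<'E'
from h import *
T=imaging.snapshot("top"); S=imaging.snapshot("side")
s=arm.state();print(s["eef_pos"],s["ft_force"])
a=cv2.resize(T[200:300,320:430],(528,480)); b=cv2.resize(S[240:380,250:330],(272,480))
cv2.imwrite("pics/chk6.png",cv2.convertScaleAbs(np.hstack([a,b]),alpha=1.5))
E
```

```text
clock: 10.6
eef_pos: [0.4511, -0.3604, 0.1225]
eef_rot: [-2.063, 2.369, 0.002]
ft_force: [-0.4, -0.5, 0.8]
opening: 0.997
finger_force: 0.0
[ 0.45214316 -0.36199957  0.1241601 ] [-1.38108098 -0.00167204  0.96886977]
```

View pics/chk6.png

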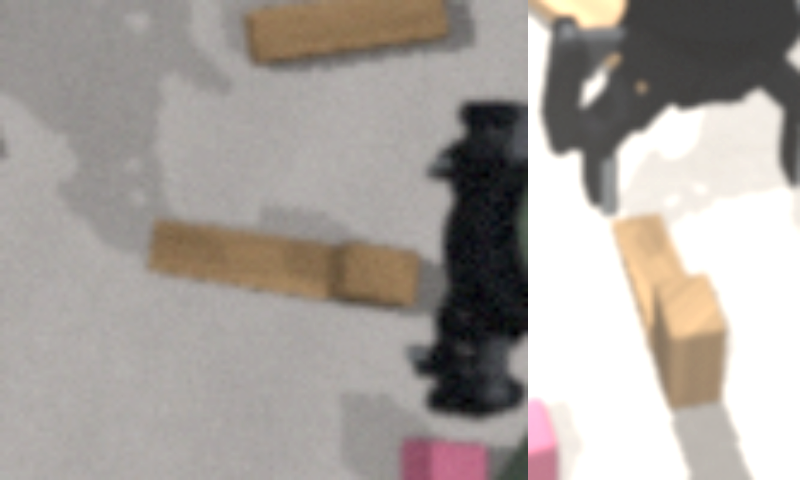

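The fingers, tips at (435,165) and (415,360) in the composite, straddle the wedge grip at (380,272). I'll descend and grip.

```bash
python3 -m crank '[[1,0,0,30,0],[1,0,0,30,0],[1,0,0,16,0],[1,0,0,6,0],[1,0,0,0,0],[-1,0,0,0,0],[-1,0,0,0,0],[-1,0,0,0,0],[-1,0,0,0,0],[-1,0,0,0,0]]'
python3 -m crank '[[-1,0,0,0,0],[-1,0,0,0,0],[-1,0,0,0,0]]'
python3 -c "
from h import *
for i in range(4):
    s=arm.state(); print(s['eef_pos'],s['ft_force']); imaging.snapshot('top')"
```

```text
clock: 11.7
eef_pos: [0.4514, -0.3623, 0.0414]
eef_rot: [2.061, -2.37, 0.002]
ft_force: [-0.4, 1.3, 6.2]
opening: 0.335
finger_force: 59.9
clock: 12.0
eef_pos: [0.4514, -0.3623, 0.0414]
eef_rot: [2.061, -2.371, 0.002]
ft_force: [-1.2, 1.0, 5.6]
opening: 0.338
finger_force: 59.9
[ 0.45142908 -0.36233647  0.04135244] [-1.20409334  1.03808507  5.61621516]
[ 0.4514573  -0.36230364  0.04135942] [-1.79247647 -0.22750846  5.51302116]
[ 0.45142125 -0.36232253  0.04135722] [-1.31630519  0.11316967  5.83705916]
[ 0.45142606 -0.3623045   0.0413433 ] [-0.41577722 -1.09986461  6.09794453]
```

```bash
python3 -m crank '[[-1,0,0,-15,0],[-1,0,0,-25,0],[-1,0,0,-20,0],[-1,0,0,0,0],[-1,0,0,0,0]]'
python3 - <<'E'
from h import *
np.set_printoptions(precision=4,suppress=True)
T=imaging.snapshot("top"); cv2.imwrite("pics/t7.png",T); cv2.imwrite("pics/s7.png",imaging.snapshot("side"))
hsv=cv2.cvtColor(T,cv2.COLOR_BGR2HSV)
poly=np.array([(190,221),(300,186),(314,230),(203,266)])
reg=np.zeros(T.shape[:2],np.uint8); cv2.fillPoly(reg,[poly],255)
m=cv2.inRange(hsv,(0,0,60),(180,60,255))&reg
m=cv2.morphologyEx(m,cv2.MORPH_OPEN,np.ones((3,3),np.uint8))
cs,_=cv2.findContours(m,cv2.RETR_EXTERNAL,cv2.CHAIN_APPROX_NONE); c=max(cs,key=cv2.contourArea)
b=cv2.boxPoints(cv2.minAreaRect(c)); print(cv2.contourArea(c),b.tolist())
w=[onz("top",p,.06)[:2] for p in b]; 
for p in w: print(p)
print([np.linalg.norm(w[i]-w[i-1]) for i in range(4)])
s=arm.state();M=R.from_rotvec(s["eef_rot"]).as_matrix(); print(s["eef_pos"],s["opening"],np.degrees(np.arctan2(M[1,1],M[0,1])),s["ft_force"])
E
```

```text
clock: 12.7
eef_pos: [0.4511, -0.3618, 0.1002]
eef_rot: [-2.062, 2.371, -0.001]
ft_force: [-0.3, 0.9, -1.0]
opening: 0.337
finger_force: 59.5
1759.5 [[192.49636840820312, 224.8011932373047], [246.23367309570312, 207.60523986816406], [256.3817138671875, 239.31785583496094], [202.6444091796875, 256.5137939453125]]
[0.5173 0.171 ]
[0.5661 0.0361]
[0.485  0.0072]
[0.4376 0.141 ]
[np.float64(0.08520852904098693), np.float64(0.1434589682392398), np.float64(0.08607639562520025), np.float64(0.14198055753766958)]
[ 0.4503 -0.361   0.0991] 0.33411710355950647 172.02176313602914 [ 0.0012 -0.2046 -1.0098]
```

```bash
python3 -m crank '[[-1,0,0,0,-7],[-1,0,0,0,-7],[-1,0,0,0,-7],[-1,0,0,0,-6.8],[-1,0,0,0,0],[-1,-20,-20,0,0],[-1,-30,-30,0,0],[-1,-30,-30,0,0],[-1,-30,-30,0,0],[-1,-30,-30,0,0]]'
python3 -m crank '[[-1,-30,-30,0,0],[-1,-20,-20,0,0],[-1,-15,-10,0,0],[-1,0,0,0,0],[-1,0,0,0,0]]'
cat > w.py <<'E'
from h import *
np.set_printoptions(precision=4,suppress=True)
f=np.array([.5253,.023]); e=np.array([-.339,.941]); n=np.array([-.941,-.339])
s=arm.state();M=R.from_rotvec(s["eef_rot"]).as_matrix(); p=s["eef_pos"]
print("along",1e3*(p[:2]-f)@e,"lat",1e3*(p[:2]-f)@n,"z",p[2]*1e3,"yaw",np.degrees(np.arctan2(M[1,1],M[0,1]))%360,"M z",M[2],"F",s["ft_force"],"Fe",s["ft_force"][:2]@e,"grip",s["finger_force"])
E
python3 w.py
```

```text
clock: 13.8
eef_pos: [0.5352, -0.1809, 0.0996]
eef_rot: [2.568, -1.81, -0.002]
ft_force: [-0.5, 0.2, -0.2]
opening: 0.337
finger_force: 59.4
clock: 14.3
eef_pos: [0.5692, -0.1008, 0.0997]
eef_rot: [2.569, -1.806, -0.002]
ft_force: [-0.1, -0.0, -1.2]
opening: 0.332
finger_force: 59.5
along -131.4070980391225 lat 0.665153212216255 z 99.67457991928434 yaw 199.781421490601 M z [-0.0003  0.0013 -1.    ] F [-0.0975 -0.0369 -1.1661] Fe -0.0016801873476380723 grip 59.499439001083374
```

```bash
python3 -m crank '[[-1,0,0,15,0],[-1,0,0,15,0],[-1,0,0,9,0],[-1,0,0,2,0],[-1,0,0,0,0],[-1,0,0,0,0]]'; python3 w.py
python3 -m crank '[[-1,0,0,2,0],[-1,0,0,0,0],[-1,0,0,0,0]]'; python3 w.py
```

```text
clock: 14.9
eef_pos: [0.57, -0.1015, 0.0599]
eef_rot: [-2.57, 1.807, -0.001]
ft_force: [0.2, 0.6, -0.6]
opening: 0.333
finger_force: 59.5
along -132.3550720450691 lat 0.11542218742480774 z 59.91373268625723 yaw 199.786053083096 M z [ 0.0005 -0.0006 -1.    ] F [ 0.2155  0.6079 -0.6492] Fe 0.4989914468729132 grip 59.50414538383484
clock: 15.2
eef_pos: [0.5698, -0.1011, 0.0576]
eef_rot: [-2.571, 1.806, -0.001]
ft_force: [0.1, -0.1, -0.5]
opening: 0.332
finger_force: 59.5
along -131.821843944441 lat 0.17088026697270506 z 57.632591485241235 yaw 199.82918556598455 M z [ 0.0002 -0.0003 -1.    ] F [ 0.0624 -0.1058 -0.4619] Fe -0.12069051064221725 grip 59.504488706588745
```

```bash
python3 -m crank '[[-1,0,0,1,0],[-1,0,0,0,0],[-1,0,0,0,0]]'; python3 w.py
python3 -m crank '[[-1,0,0,1,0],[-1,0,0,0,0],[-1,0,0,0,0]]'; python3 w.py
```

```text
clock: 15.5
eef_pos: [0.5697, -0.101, 0.0564]
eef_rot: [-2.571, 1.806, -0.0]
ft_force: [0.1, -0.1, -0.3]
opening: 0.331
finger_force: 59.5
along -131.77538275297726 lat 0.2518865533786533 z 56.42056942076934 yaw 199.82783135602358 M z [ 0.     -0.0001 -1.    ] F [ 0.095  -0.1134 -0.2887] Fe -0.13895343998470647 grip 59.53982949256897
clock: 15.8
eef_pos: [0.5698, -0.1011, 0.0564]
eef_rot: [-2.571, 1.806, -0.001]
ft_force: [-2.8, 1.2, 7.6]
opening: 0.331
finger_force: 60.4
along -131.8325076002581 lat 0.2096140190172703 z 56.3689790568648 yaw 199.83226827883558 M z [ 0.0004 -0.0004 -1.    ] F [-2.83    1.1794  7.6263] Fe 2.0691569725187136 grip 60.378647446632385
```

The wedge is on the board, with contact at z 56.4 mm as predicted. I'll push it in.

```bash
python3 -m crank '[[-1,-5,0,0,0],[-1,-8,0,0,0],[-1,-8,0,0,0],[-1,-8,0,0,0],[-1,-4,0,0,0],[-1,0,0,0,0],[-1,0,0,0,0]]'; python3 w.py
python3 -m crank '[[-1,-3,0,0,0],[-1,-3,0,0,0],[-1,-3,0,0,0],[-1,0,0,0,0]]'; python3 w.py
python3 -m crank '[[-1,-3,0,0,0],[-1,-3,0,0,0],[-1,-3,0,0,0],[-1,0,0,0,0]]'; python3 w.py
```

```text
clock: 16.5
eef_pos: [0.5594, -0.0696, 0.0563]
eef_rot: [-2.57, 1.805, -0.003]
ft_force: [1.1, -0.7, 7.1]
opening: 0.336
finger_force: 60.4
along -98.6720058737438 lat -0.6752531642959502 z 56.33055090288941 yaw 199.85787968701564 M z [ 0.0012 -0.002  -1.    ] F [ 1.0821 -0.6721  7.1107] Fe -0.9992398103511418 grip 60.377726554870605
clock: 16.9
eef_pos: [0.5568, -0.0623, 0.0563]
eef_rot: [2.57, -1.805, 0.007]
ft_force: [1.3, -4.3, 4.6]
opening: 0.33
finger_force: 60.2
along -90.9112147751592 lat -0.7323218861428094 z 56.34464499391518 yaw 199.8243822745679 M z [ 0.0038 -0.0018 -1.    ] F [ 1.3161 -4.3247  4.6471] Fe -4.515726350949791 grip 60.22820234298706
clock: 17.3
eef_pos: [0.5543, -0.055, 0.0565]
eef_rot: [2.568, -1.806, 0.01]
ft_force: [1.8, -8.5, 3.0]
opening: 0.331
finger_force: 60.0
along -83.18378333215487 lat -0.8575351452016068 z 56.45469022790024 yaw 199.78347837030628 M z [ 0.0062 -0.0018 -1.    ] F [ 1.8383 -8.4807  3.0187] Fe -8.60347033934523 grip 60.049824714660645
```

```bash
python3 -m crank '[[-1,-2,0,0,0],[-1,-2,0,0,0],[-1,-2,0,0,0],[-1,-2,0,0,0],[-1,0,0,0,0],[-1,0,0,0,0]]'; python3 w.py
python3 -m crank '[[-1,-2,0,0,0],[-1,-2,0,0,0],[-1,-2,0,0,0],[-1,0,0,0,0],[-1,0,0,0,0]]'; python3 w.py
python3 - <<'E'
from h import *
np.set_printoptions(precision=2,suppress=True)
S=imaging.snapshot("side"); T=imaging.snapshot("top"); cv2.imwrite("pics/s9.png",S); cv2.imwrite("pics/t9.png",T)
S0=cv2.imread("pics/s7.png")
a=[cv2.resize(x[170:250,215:315],(500,400),interpolation=cv2.INTER_CUBIC)[:, 100:] for x in (S0,S)]
cv2.imwrite("pics/chk9.png",cv2.convertScaleAbs(np.hstack(a),alpha=1.5))
E
```

```text
clock: 17.9
eef_pos: [0.5516, -0.0476, 0.0564]
eef_rot: [2.568, -1.806, 0.01]
ft_force: [2.5, -7.9, 2.9]
opening: 0.337
finger_force: 60.1
along -75.3112494068308 lat -0.8441034201051959 z 56.400741638970466 yaw 199.77108210220828 M z [ 0.0061 -0.0018 -1.    ] F [ 2.4766 -7.8563  2.9028] Fe -8.23236883338523 grip 60.0653600692749
clock: 18.4
eef_pos: [0.5495, -0.0418, 0.0564]
eef_rot: [2.568, -1.806, 0.009]
ft_force: [2.4, -8.2, 3.6]
opening: 0.334
finger_force: 60.1
along -69.22168408410201 lat -0.7932220197567843 z 56.37201509601029 yaw 199.77053397934876 M z [ 0.006  -0.0018 -1.    ] F [ 2.3908 -8.1574  3.5833] Fe -8.486576032519629 grip 60.068217515945435
```

View pics/chk9.png

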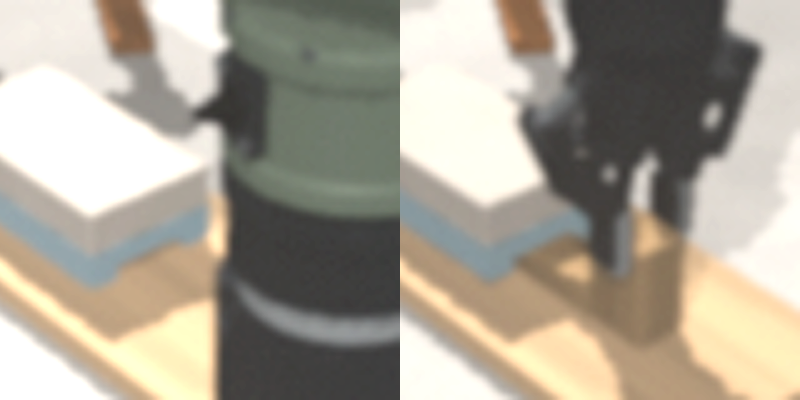

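The last view shows the wedge flat on the board with its tip in the notch. The block's near top corner rose from (92,213) to about (90,205) in the crop, roughly 4 mm. I'll get a number with optical flow.

```bash
cat > lift.py <<'E'
from h import *
import sys
np.set_printoptions(precision=2,suppress=True)
A=cv2.imread("pics/s7.png",0); B=cv2.cvtColor(imaging.snapshot("side"),cv2.COLOR_BGR2GRAY)
e=np.array([-.339,.941,0]); f=np.array([.5253,.023,.015]); n=np.array([-.941,-.339,0])
for lat,z in ((40,.045),(40,.034),(40,0.0)):
    for sgn in (1,-1):
        p=f+n*sgn*lat/1e3+[0,0,z]; u=proj("side",p)
        if not 240<u[0]<262: continue
        q,st,er=cv2.calcOpticalFlowPyrLK(A,B,np.float32([[u]]),None,winSize=(13,13),maxLevel=1)
        d=q[0,0]-u
        J=np.stack([proj("side",p+e*.001)-u,proj("side",p+[0,0,.001])-u],1)
        print(u,d,"slide,lift mm",np.linalg.solve(J,d),er.ravel())
E
python3 lift.py
```

```text
[252.31 212.82] [-0.9  -2.67] slide,lift mm [3.47 6.15] [8.48]
[252.4  216.51] [-0.94 -2.64] slide,lift mm [3.67 6.03] [7.24]
[252.65 227.66] [32.99 18.45] slide,lift mm [-137.68   17.2 ] [9.23]
```

```bash
python3 -m crank '[[-1,-2,0,0,0],[-1,-2,0,0,0],[-1,-2,0,0,0],[-1,-2,0,0,0],[-1,0,0,0,0],[-1,0,0,0,0]]'; python3 w.py
python3 - <<'E'
from h import *
np.set_printoptions(precision=2,suppress=True)
e=np.array([-.339,.941,0]); f=np.array([.5253,.023,.015]); n=np.array([-.941,-.339,0])
A=cv2.imread("pics/s7.png"); C=imaging.snapshot("side"); cv2.imwrite("pics/s10.png",C); B=cv2.imread("pics/s9.png")
k=8; up=lambda x:cv2.resize(x,None,fx=k,fy=k,interpolation=cv2.INTER_CUBIC)
p=f+n*.04+[0,0,.034]; u=proj("side",p); print(u)
J=np.stack([proj("side",p+e*.001)-u,proj("side",p+[0,0,.001])-u],1)
for nm,I in(("s9",B),("s10",C)):
  for (x0,x1,y0,y1) in((244,258,206,222),(240,262,204,224),(246,266,204,224)):
    t=up(A)[y0*k:y1*k,x0*k:x1*k]; s=up(I)[(y0-7)*k:(y1+7)*k,(x0-7)*k:(x1+7)*k]
    r=cv2.matchTemplate(s,t,cv2.TM_CCOEFF_NORMED); _,v,_,l=cv2.minMaxLoc(r); d=np.array(l)/k-7
    print(nm,d,v,"slide,lift",np.linalg.solve(J,d))
E
```

```text
clock: 19.15
eef_pos: [0.5467, -0.0343, 0.0564]
eef_rot: [2.568, -1.806, 0.009]
ft_force: [2.2, -7.8, 3.9]
opening: 0.335
finger_force: 60.1
along -61.14790938986541 lat -0.7421400597044533 z 56.36584745188793 yaw 199.77241921434512 M z [ 0.0059 -0.0017 -1.    ] F [ 2.1882 -7.7747  3.936 ] Fe -8.057788090033403 grip 60.08283197879791
[252.4  216.51]
s9 [-1.12 -1.88] 0.9989326000213623 slide,lift [4.49 3.32]
s9 [-1.12 -1.75] 0.9975218176841736 slide,lift [4.51 2.94]
s9 [-2.5 -1.5] 0.9618398547172546 slide,lift [10.24 -0.73]
s10 [-1.25 -2.38] 0.9982810616493225 slide,lift [4.96 4.58]
s10 [-1.62 -2.38] 0.9947078824043274 slide,lift [6.52 3.79]
s10 [-3.62 -1.75] 0.9162995219230652 slide,lift [14.89 -2.35]
```

```bash
python3 -m crank '[[-1,-1,0,0,0],[-1,-1,0,0,0],[-1,0,0,0,0],[-1,0,0,0,0],[-1,0,0,0,0],[-1,0,0,0,0]]'; python3 w.py
python3 -c "
from bench import sign_off
print(sign_off())"
```

```text
clock: 19.8
eef_pos: [0.5462, -0.0326, 0.0564]
eef_rot: [2.568, -1.806, 0.01]
ft_force: [2.3, -8.8, 4.1]
opening: 0.333
finger_force: 60.1
along -59.36821998675007 lat -0.7825356347431134 z 56.38307676008584 yaw 199.76691993172446 M z [ 0.0062 -0.0017 -1.    ] F [ 2.2891 -8.8061  4.0665] Fe -9.062508047746386 grip 60.076419711112976
the job is handed in; nothing more can be done
None
```

The job is handed in, with no verdict returned: the clamp hangs released astride the bar, and the wedge is still gripped flat on the board with its thin end in the notch and the block's front raised an estimated 5 mm.

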